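# Zero the height readout, then wedge the carriage off its base and hold it

### The job

On the grey readout box press the green key, then the blue, then the yellow, each fully down and one at a time. Then take the steel wedge by its orange handle, lay its blade flat on the fixture's base plate and push it under the pin of the carriage until the carriage with the cast frame has just lifted off the base, by about 3 mm and not more than 5. Finish there still holding the wedge by its handle, with the frame still on the carriage and the measuring tools, marker and bushing around left where they are.

Things in the scene. Friction and masses are not known exactly. Their poses are not given: they have to be found in the camera images.
- fixture: fixed fixture. Steel base plate 206 (x) x 176 (y) x 8 mm; origin on the worktop under the carriage's centre; plate from x = -144 to +62 mm, top 8 mm above the worktop. The wedge goes in over the open apron on the -x side, pushed towards +x. Guide posts at x = 0, y = +-70 mm, 58 mm high; sensor post with arm, 115 mm high, at the back (x = -5 to 65, y = 20 to 77 mm)
- carriage (a joint): height (m) of the aluminium carriage off the base plate: 0 when its four feet stand on it; slides freely straight up to 0.03, drops by its weight (0.5 kg plus the frame). Plate 104 (x) x 166 (y) x 10 mm, underside 16 mm above the base plate when down, front edge at x = -52 mm of the fixture; feet 16 mm thick at x = +-40, y = +-52 mm, the wedge's lane between them 88 mm wide
- lifting_pin (a point): middle of the lowest line of the steel cross pin (12 mm thick, 70 mm long, along y) under the carriage, 10 mm behind its front edge, at x = -42, y = 0 mm of the fixture; 9 mm above the base plate's top (17 mm above the worktop) while the carriage is down; rises with it. Axes as the fixture's. The wedge lifts this pin
- cast_frame_3: loose grey die-cast frame 99 x 113 x 30 mm, about 0.26 kg, lying on the carriage; origin at the centre of its underside, z up. It rides up with the carriage and stays on it
- wedge_handle (a point): centre (20 mm above its underside) of the orange upright handle plate of the loose steel wedge: 42 long (x) x 14 thick (y) x 39 mm high (1 mm clear of the surface below), gripped across the 14 mm. +x points along the wedge to its thin nose, 130 mm ahead of this point. Between handle and blade a neck 26 mm wide, 12 mm high. Whole wedge about 0.22 kg; at first it lies flat on the worktop
- wedge_nose (a point): middle of the wedge's nose, on its underside; axes as the handle's. Blade 84 mm long behind this point, 34 mm wide, underside flat, top sloping evenly from 3 mm thick at the nose to 17 mm at the back (1 in 6). Smooth and oiled (friction about 0.25). The pin is first met with the nose about 36 mm past it; each further 6 mm of push raises the carriage by 1 mm
- readout: fixed grey readout box 100 (x) x 150 (y) x 30 mm with a dark display and three round push keys on its top; origin at the centre of its underside; may be turned about the vertical. The three keys change places
- key_green_top (a point): centre of the top face of the green key (24 mm across, facing up, neighbours 46 mm apart); it switches the readout on
- key_green (a joint): how far the green key is down: 0 released, 0.006 m fully down; a spring brings it back, about 4 N press it fully
- key_blue_top (a point): centre of the top face of the blue key (24 mm across, facing up, neighbours 46 mm apart); it chooses the scale
- key_blue (a joint): how far the blue key is down: 0 released, 0.006 m fully down; a spring brings it back, about 4 N press it fully
- key_yellow_top (a point): centre of the top face of the yellow key (24 mm across, facing up, neighbours 46 mm apart); it sets zero
- key_yellow (a joint): how far the yellow key is down: 0 released, 0.006 m fully down; a spring brings it back, about 4 N press it fully
- caliper: digital caliper, 72 x 235 x 15 mm, loose bystander; origin at the centre of its underside
- marker_black: black marker, 14 x 136 x 15 mm, loose bystander; origin at the centre of its underside
- micrometer: micrometer, 49 x 131 x 19 mm, loose bystander; origin at the centre of its underside
- bushing_t2: steel bushing, 52 across x 75 high mm, loose bystander; origin at the centre of its underside

How it is judged:
By the outcome, as a careful person would: the job done as asked, in the order asked, and still so for the second after the job is handed in, while the arm keeps its last pose, push and grip.
It also fails if it takes over 64 s, if anything falls off the work surface, if the arm or the gripper's body presses on something with over 40 N, if the wrist force passes 120 N, or if a joint passes its speed limit or range.

### The arm

A 6-joint arm with a two-finger parallel gripper is mounted at the origin on a cart in front of the work surface, level with it; the furniture and walls round the work are solid. World frame = base frame: x ahead of the robot, y to its left, z up, the work surface at z = 0. Lengths are in m, angles in rad, forces in N, time in s.
With the tool pointing down it reaches from about 0.4 to 0.825 m from the base axis. Payload 7 kg.
Tool frame: the origin (TCP) lies at the centre of the arm's flange, where the gripper is bolted on; the fingertips stand 178 mm ahead of it and the grasp point (between the pads) lies 159 mm ahead of it (arm.tip_reach is the distance from the TCP to the fingertips, in m); z points along the fingers, y is the direction in which the jaws open and shut (so a half turn about z gives the same grasp; the last joint's range is limited). The gripper opens to 88 mm and grips with 3 to 60 N. Pads are 19 mm wide; open, the fingers measure 130 mm over their backs; the gripper's body (78 mm by 193 mm) begins 47 mm behind the grasp point.
Start: joints at [-1.01, 0.359, 0.012, 0, -1.224, -0.288], TCP at [0.182, -0.65, 0.405] pointing down, gripper open.
Joint ranges: [-3.07, 3.07], [-1.43, 2.12], [-1.02, 1.25], [-3.03, 1.67], [-3.05, -0], [-3.03, 3.03]. Speed limits (rad/s): [2.39, 2.39, 3.01, 3.14, 3.14, 3.14].

### API

Orientations are given as [roll, pitch, yaw] about the fixed x, y, z axes, in that order (R = Rz(yaw) Ry(pitch) Rx(roll)).
In Python, from station import arm gives the robot as it stands.
- The arm moves only by the shell command python3 -m inch 'ROWS' [OPENING] [FORCE]. ROWS is JSON, a list that holds one entry, the list of rows, each a list of 6 numbers: the shift along the world's x, y, z in units of 200 mm (1.0 is 200 mm), then the turn, a rotation vector about the world's x, y, z in units of 180 degrees (1.0 is 180 degrees). A call has 1 to 8 rows; each row is the pose to reach, as a shift and turn from the pose commanded when the call began, turning the shorter way round; what a row does not reach only later rows make up. A row lasts 1/8 s, in which the tool goes at most 62.5 mm and 10.7 degrees, less where a joint would pass 70% of its speed; a pose out of reach is approached as far as the arm can. A call with a number of a shift or a turn outside -1 to 1 is refused whole. A call with a gripper value outside its range is refused whole. OPENING is the finger opening in mm, from 0 to 87.6, set as the call begins (- or left out, the last holds). The fingers move at their own pace and stop on an object; FORCE is the grip in N (left out, the last holds). Time passes only in rows, so rows that repeat a pose let the fingers close. It gives the time, the measured TCP pose, the force and the opening at its end, in the units of the state.
- arm.get_state(): the state, without advancing time (a new reading comes with each control period).
- arm.grab_frame(name): name is "side" or "top"; returns the picture (400x640x3 uint8, blue, green, red); there is no depth.
- arm.camera_params(name): a dict with "vertical_fov" (degrees; the focal length in pixels is half the picture's height over the tangent of half this angle, whatever the lens; pixels are square), "cx", "cy" (the principal point, pixels), "pose" (4x4, takes a point from camera to world coordinates). Camera axes: x right, y down, z forward; pixel columns grow to the right and rows downward; lengths in m; the calibration is good to about 2 mm. A picture is of the moment at which its call begins. camera_params takes no time and is no camera call.
- arm.job_done(): hands the job in, once; it reports no verdict.
Trained networks look in the newest picture that a camera, given by its name, has taken for a name from the list of things; names that differ only in an ending like _2 or _b are one class to them, and where a whole thing is asked for, a point or a joint stands for the part that bears it (a point fixed in the world has none). Each returns a list of dicts, best first, with "score" (0 to 1); they miss things now and then, are a little off and sometimes report something else, mostly with a low value. They report only what shows in the picture. A call takes as long as a camera call.
- arm.search_frame(target, camera): "box" ([left, top, right, bottom] in pixels, round what is visible of it).
- arm.regions_of(target, camera): "region" (400x640 bool, what is visible of it) and "box" ([left, top, right, bottom] in pixels, round what is visible of it).
The state is a dict: "t": time; "q": joint angles; "qd": joint speeds; "joint_efforts": joint torques, N m; "eef_pos": TCP position; "ee_rot": TCP orientation; "force": force on the tool from outside, world axes, zero at the start; "moment": the same for the moment, N m; "width": finger opening in m.
Only numpy, scipy, OpenCV 4.12 (cv2) and the standard library are available. Lean on these libraries where they do the work, as an engineer would, in place of code of your own. Each camera call takes 0.05 s, during which the arm holds its last target.

## Working session

There is one attempt and no reset: what is moved stays moved. The work goes in short steps, Python scripts to look and compute and a shell command to move; the robot and the scene stay as the last step left them, time stands still between calls to the robot, and variables do not carry over. Pictures are saved under pics/ and viewed, and the job is handed in when it is done.

```bash
mkdir -p pics; ls; python3 - <<'E'
from station import arm
import cv2
for n in ("side","top"):
    f=arm.grab_frame(n); cv2.imwrite(f"pics/{n}0.png",f)
    p=arm.camera_params(n); print(n,p)
s=arm.get_state(); print(s)
E
```

```text
pics
side {'vertical_fov': 54.71737427559718, 'cx': 321.414458387673, 'cy': 193.27856024728845, 'pose': array([[-0.84325129, -0.1931176 ,  0.5016302 ,  0.01021136],
       [-0.53688673,  0.25733194, -0.80345063,  0.99838681],
       [ 0.02607498, -0.94682937, -0.32067777,  0.43806946],
       [ 0.        ,  0.        ,  0.        ,  1.        ]])}
top {'vertical_fov': 54.71524294455243, 'cx': 322.2591993931199, 'cy': 201.47116978482038, 'pose': array([[ 0.02056414, -0.9932352 ,  0.11428454,  0.4135801 ],
       [-0.99972136, -0.01910289,  0.01386672,  0.05816769],
       [-0.01158975, -0.11453785, -0.99335128,  1.42551697],
       [ 0.        ,  0.        ,  0.        ,  1.        ]])}
{'t': 0.1, 'q': array([-1.00990988e+00,  3.59325342e-01,  1.11502866e-02, -2.95527338e-04,
       -1.22409629e+00, -2.88074877e-01]), 'qd': array([-0.0004591 , -0.00265606,  0.00043454,  0.00122303,  0.00088454,
       -0.00062897]), 'joint_efforts': array([-2.00600945e-03, -5.84162772e+01,  2.93751884e+01,  7.01561853e+00,
        1.01295396e-02, -5.31374019e-05]), 'eef_pos': array([ 0.181806  , -0.6498792 ,  0.40381192]), 'ee_rot': array([ 3.14009948e+00, -1.52717971e-04, -2.86888159e+00]), 'force': array([-0.27086374,  0.07061532,  0.28104492]), 'moment': array([ 0.06853569, -0.02839809,  0.02291635]), 'width': 0.08771190589430398}
```

View pics/side0.png

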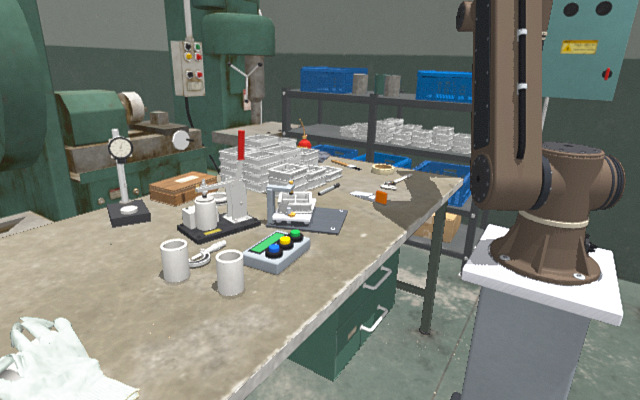

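View pics/top0.png

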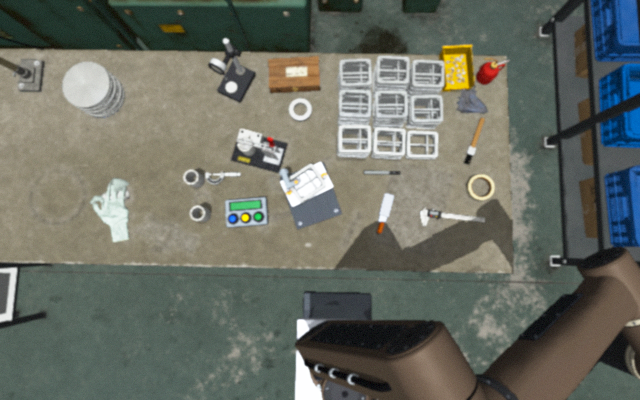

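The top view shows the readout at about (246,212) with keys blue, yellow, green from left to right. The fixture is at (311,195) with its dark apron pointing down (robot side). The wedge's blade is at (387,205) and its handle at (381,227). The side view shows the same layout.

```bash
cat > h.py <<'E'
import numpy as np, cv2
from station import arm
def K(n):
    p=arm.camera_params(n); f=200/np.tan(np.radians(p['vertical_fov']/2)); return f,p['cx'],p['cy'],np.array(p['pose'])
def ray(n,uv):
    f,cx,cy,T=K(n); d=np.array([(uv[0]-cx)/f,(uv[1]-cy)/f,1.]); return T[:3,3],T[:3,:3]@d
def atz(n,uv,z):
    o,d=ray(n,uv); return o+d*(z-o[2])/d[2]
def proj(n,P):
    f,cx,cy,T=K(n); c=T[:3,:3].T@(np.array(P,float)-T[:3,3]); return np.array([cx+f*c[0]/c[2],cy+f*c[1]/c[2]])
def tri(a,b):
    A=[];B=[]
    for n,uv in (("side",a),("top",b)):
        o,d=ray(n,uv); d=d/np.linalg.norm(d); P=np.eye(3)-np.outer(d,d); A.append(P);B.append(P@o)
    return np.linalg.solve(sum(A),sum(B))
def cen(r):
    v,u=np.nonzero(r['region']); return np.array([u.mean(),v.mean()])
E
python3 - <<'E'
from h import *
np.set_printoptions(precision=4,suppress=True)
f={n:arm.grab_frame(n) for n in("side","top")}
for n in f:
    cv2.imwrite(f"pics/{n}_crop.png",cv2.resize(f[n][140:300,200:440] if n=="side" else f[n][150:250,170:500],None,fx=3 if n=='side' else 2.4,fy=3 if n=='side' else 2.4,interpolation=cv2.INTER_CUBIC))
for t in ["key_green_top","key_blue_top","key_yellow_top","wedge_handle","wedge_nose","readout","fixture","carriage","cast_frame_3","lifting_pin"]:
    c={}
    for n in f:
        r=arm.regions_of(t,n)
        for x in r[:2]: print(t,n,round(x['score'],2),np.round(x['box'],1),cen(x))
        if r: c[n]=cen(r[0])
    if len(c)==2: print("   tri",tri(c['side'],c['top']))
    
E
```

```text
key_green_top side 0.52 [293.4 230.9 299.5 234.7] [294.5714 233.0571]
key_blue_top side 0.65 [269.  244.2 281.3 256.5] [273.7143 248.3896]
key_yellow_top side 0.63 [274.9 200.6 314.9 227. ] [292.3284 216.8567]
key_yellow_top side 0.53 [282.4 233.9 287.8 245.1] [284.6061 240.4697]
wedge_handle side 0.74 [352.5 191.9 384.7 202.7] [372.1143 196.5714]
wedge_handle top 0.54 [380.  191.9 394.3 233. ] [384.9775 209.9551]
   tri [ 0.5394 -0.1582  0.005 ]
wedge_nose side 0.62 [348.  189.6 387.3 202.3] [372.1404 196.3228]
wedge_nose top 0.66 [378.3 196.5 394.6 234.4] [384.8263 209.9653]
   tri [ 0.5392 -0.1575  0.0062]
readout side 0.67 [188.2 243.7 224.9 266.4] [206.5758 254.4515]
readout side 0.59 [245.7 230.1 311.3 273.1] [272.678  254.2545]
readout top 0.68 [227.1 198.2 269.  224.3] [246.0543 209.938 ]
   tri [0.5948 0.4145 0.    ]
fixture side 0.63 [263.1 183.  347.5 233.4] [305.3043 214.9548]
fixture side 0.54 [188.4 243.6 225.6 267.8] [205.3404 254.5878]
fixture top 0.67 [278.2 163.2 344.1 227. ] [311.0767 203.1826]
   tri [0.5846 0.1286 0.0154]
carriage side 0.85 [275.5 198.9 315.7 225.5] [292.6647 216.4249]
carriage side 0.49 [351.6 192.2 386.5 202.9] [372.9926 196.3963]
carriage top 0.76 [289.3 163.4 334.  205.9] [308.8258 183.1076]
   tri [ 0.648   0.1311 -0.0014]
cast_frame_3 side 0.59 [277.6 193.6 313.6 212.4] [295.55   202.8458]
cast_frame_3 top 0.75 [292.  163.8 324.5 203.7] [306.214  182.7228]
   tri [0.6384 0.1362 0.0462]
lifting_pin side 0.75 [272.2 196.6 316.2 223.4] [293.512  215.9641]
lifting_pin top 0.79 [282.2 161.1 330.6 208.2] [307.3485 184.4441]
   tri [0.6418 0.136  0.0033]
```

View pics/top_crop.png

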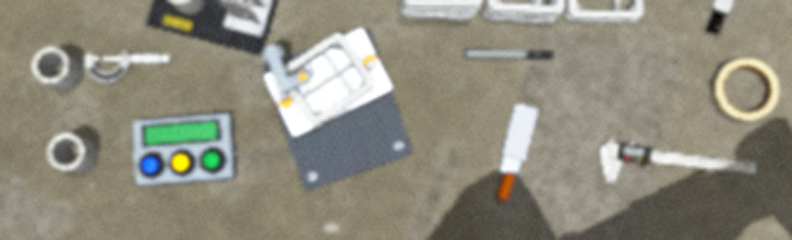

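View pics/side_crop.png

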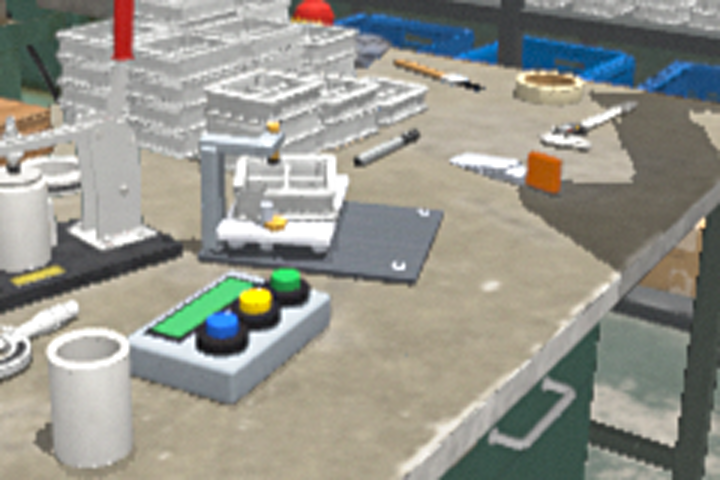

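```bash
python3 - <<'E'
from h import *
np.set_printoptions(precision=4,suppress=True)
f={n:arm.grab_frame(n) for n in("side","top")}
win={"side":(230,180,420,270),"top":(220,150,420,245)}
rng={"green":((50,120,60),(75,255,255)),"blue":((100,120,60),(125,255,255)),"yellow":((20,140,120),(35,255,255)),"orange":((3,150,80),(16,255,255))}
C={}
for n in f:
    x0,y0,x1,y1=win[n]; h=cv2.cvtColor(f[n][y0:y1,x0:x1],cv2.COLOR_BGR2HSV)
    for c,(lo,hi) in rng.items():
        m=cv2.inRange(h,lo,hi); k,l,s,ce=cv2.connectedComponentsWithStats(m)
        for i in range(1,k):
            if s[i,4]>8: print(n,c,s[i,4],s[i,:4]+[x0,y0,0,0],ce[i]+[x0,y0])
x=f["top"][155:240,220:350]; cv2.imwrite("pics/top_z.png",cv2.resize(x,None,fx=6,fy=6,interpolation=cv2.INTER_CUBIC))
x=f["side"][180:240,250:390]; cv2.imwrite("pics/side_z.png",cv2.resize(x,None,fx=5.5,fy=5.5,interpolation=cv2.INTER_CUBIC))
x=f["top"][185:240,350:430]; cv2.imwrite("pics/top_w.png",cv2.resize(x,None,fx=9,fy=9,interpolation=cv2.INTER_CUBIC))
E
```

```text
side green 68 [290 229  10   8] [294.75   232.6324]
side green 222 [251 233  33  20] [266.7793 242.3333]
side blue 93 [268 243  12  10] [273.7957 247.957 ]
side yellow 11 [290 213   5   3] [291.9091 213.8182]
side yellow 81 [280 236  11   9] [284.9012 239.963 ]
side orange 130 [375 191  12  13] [380.8692 196.9923]
top green 216 [230 201  31   9] [244.9028 204.9259]
top green 51 [254 213   8   8] [257.5686 216.3137]
top blue 53 [229 215   8   8] [232.3396 218.2264]
top yellow 49 [238 156  12   7] [243.5102 158.9592]
top yellow 51 [241 214   8   8] [244.7843 217.3137]
top orange 53 [377 223   7  11] [380.1509 227.6981]
```

```bash
python3 - <<'E'
from station import arm
for s in range(1): print(arm.get_state()['t'])
E
```

```text
1.3
```

View pics/top_z.png

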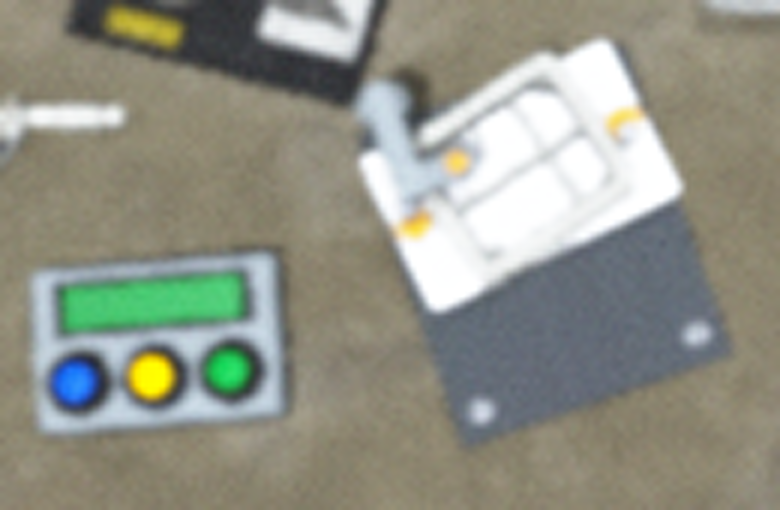

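View pics/side_z.png

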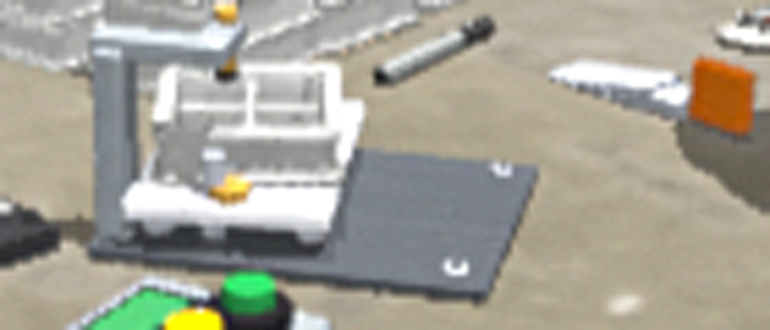

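View pics/top_w.png

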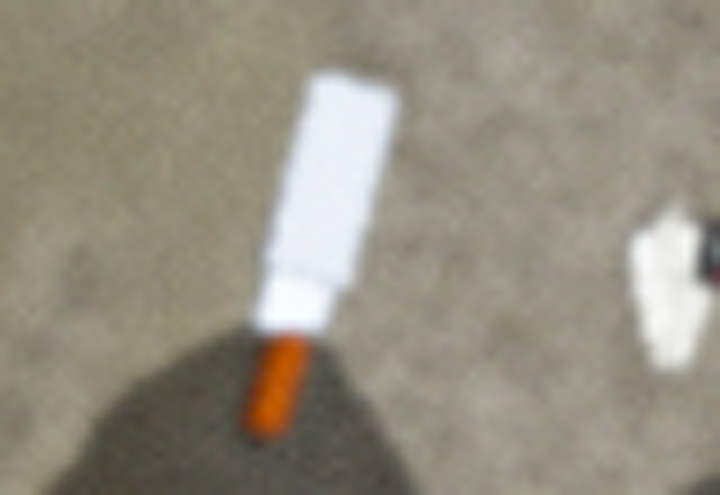

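```bash
cat > fix.py <<'E'
from h import *
from scipy.optimize import least_squares
np.set_printoptions(precision=4,suppress=True)
def un(p,s,o): return (np.array(p)+.5)/s-.5+np.array(o)
T=lambda p:un(p,6,(220,155)); S=lambda p:un(p,5.5,(250,180)); W=lambda p:un(p,9,(350,185))
obs=[("top",T((467,445)),(-.144,.088,.008)),("top",T((731,353)),(-.144,-.088,.008)),
("top",T((436,314)),(-.052,.083,.034)),("top",T((685,188)),(-.052,-.083,.034)),("top",T((608,36)),(.052,-.083,.034)),
("side",S((488,292)),(-.144,.088,.008)),("side",S((539,166)),(-.144,-.088,.008)),("side",S((92,250)),(.062,.088,.008))]
def w(p,l):
    c,s=np.cos(p[2]),np.sin(p[2]); return np.array([p[0]+c*l[0]-s*l[1],p[1]+s*l[0]+c*l[1],l[2]])
for use in ("top","side",""):
    o=[a for a in obs if a[0].startswith(use)]
    g=lambda p:np.concatenate([proj(n,w(p,l))-uv for n,uv,l in o])
    r=least_squares(g,[.64,.13,.3]); print("fixture",use,r.x,np.degrees(r.x[2]),r.fun.round(1))
fx=r.x
obs2=[("top",W((312,71)),(.130,.017,.003)),("top",W((401,95)),(.130,-.017,.003)),("top",W((349,288)),(.046,-.017,.017)),("top",W((266,265)),(.046,.017,.017)),
("top",(380.15,227.7),(0,0,.040)),("side",(380.87,197.0),(0,0,.02))]
for use in ("top",""):
    o=[a for a in obs2 if a[0].startswith(use)]
    g=lambda p:np.concatenate([proj(n,w(p,l))-uv for n,uv,l in o])
    r=least_squares(g,[.48,-.15,-.1]); print("wedge",use,r.x,np.degrees(r.x[2]),r.fun.round(1))
for k,a,b in (("g",(257.57,216.31),(294.75,232.63)),("b",(232.34,218.23),(273.8,247.96)),("y",(244.78,217.31),(284.9,239.96))):
    p=tri(b,a); print(k,p, atz("top",a,.042), proj("top",p)-a,proj("side",p)-b)
E
python3 fix.py
```

```text
fixture top [0.6391 0.1384 0.4047] 23.18611042205983 [ 1.2  0.6  1.6 -2.  -2.2 -1.9 -1.3  2.   0.8  1.3]
fixture side [0.635  0.1391 0.3671] 21.03128226990087 [ 0.6 -0.   0.2 -0.1 -0.8 -0.3]
fixture  [0.6383 0.1379 0.3939] 22.567656999923386 [ 0.8  0.8  1.5 -1.4 -2.3 -1.9 -1.2  2.5  1.2  1.7  0.9 -1.  -1.1 -0.9
 -0.8 -0.4]
wedge top [ 0.4848 -0.1335 -0.2785] -15.95925555417235 [ 0.5  0.2 -0.5  0.2 -0.4  0.2 -0.2 -0.   0.6 -0.6]
wedge  [ 0.4847 -0.1337 -0.2766] -15.850760001570555 [ 0.5  0.3 -0.5  0.2 -0.4  0.2 -0.2  0.   0.7 -0.6 -0.1  0.2]
g [0.5142 0.3079 0.0473] [0.5146 0.3089 0.042 ] [0.0088 0.0146] [-0.025  -0.0043]
b [0.5055 0.3983 0.0461] [0.5059 0.3995 0.042 ] [0.0313 0.0474] [-0.0904 -0.0167]
y [0.5094 0.3535 0.047 ] [0.5101 0.3548 0.042 ] [0.0636 0.1011] [-0.1821 -0.0326]
```

```bash
python3 - <<'E'
from h import *
f={n:arm.grab_frame(n) for n in("side","top")}
x=f["top"][155:235,275:350]; cv2.imwrite("pics/tz2.png",cv2.resize(x,None,fx=7.4,fy=7.4,interpolation=cv2.INTER_LANCZOS4))
x=f["side"][185:240,262:352]; cv2.imwrite("pics/sz2.png",cv2.resize(x,None,fx=8.5,fy=8.5,interpolation=cv2.INTER_LANCZOS4))
E
```

```text
(no output)
```

View pics/tz2.png

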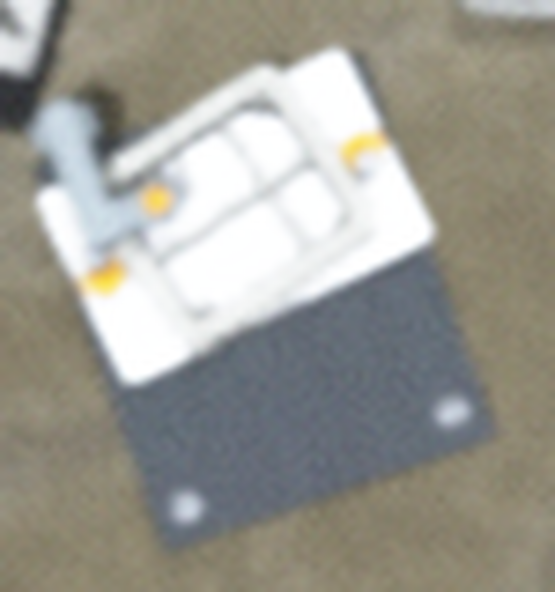

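View pics/sz2.png

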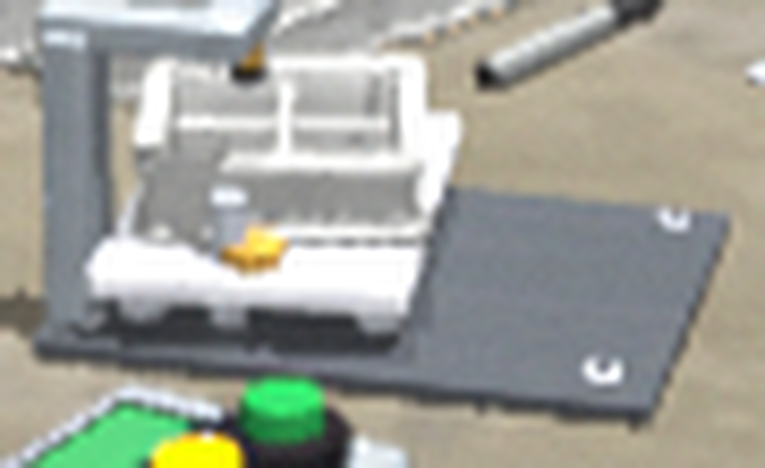

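```bash
cat > fix2.py <<'E'
from h import *
from scipy.optimize import least_squares
np.set_printoptions(precision=4,suppress=True)
def un(p,s,o): return (np.array(p)+.5)/s-.5+np.array(o)
T=lambda p:un(p,7.4,(275,155)); S=lambda p:un(p,8.5,(262,185))
def w(p,l):
    c,s=np.cos(p[2]),np.sin(p[2]); return np.array([p[0]+c*l[0]-s*l[1],p[1]+s*l[0]+c*l[1],l[2]])
pt=[("top",T((166,549)),(-.144,.088,.008)),("top",T((496,433)),(-.144,-.088,.008))]
ps=[("side",S((648,412)),(-.144,.088,.008)),("side",S((732,215)),(-.144,-.088,.008)),("side",S((38,348)),(.062,.088,.008))]
ct=[("top",T((130,388)),(-.052,.083,.034)),("top",T((438,240)),(-.052,-.083,.034)),("top",T((343,44)),(.052,-.083,.034)),("top",T((36,197)),(.052,.083,.034))]
cs=[("side",S((412,278)),(-.052,.083,.034)),("side",S((463,116)),(-.052,-.083,.034)),("side",S((90,245)),(.052,.083,.034))]
for nm,o in (("plate top",pt),("plate side",ps),("plate both",pt+ps),("carr top",ct),("carr side",cs),("carr both",ct+cs)):
    g=lambda p:np.concatenate([proj(n,w(p,l))-uv for n,uv,l in o])
    r=least_squares(g,[.64,.13,.3]); print(nm,r.x,np.degrees(r.x[2]),r.fun.round(1))
for n,uv,l in pt+ct: print(l,atz("top",uv,l[2]))
for n,uv,l in ps+cs: print(l,atz("side",uv,l[2]))
E
python3 fix2.py; python3 - <<'E'
from h import *
for p in [(0,0),(639,399),(0,399),(639,0)]: pass
f=arm.grab_frame("top"); 
# bench front edge profile
for u in range(20,300,40):
    print(u,f[255:280,u].mean(1).astype(int))
E
```

```text
plate top [0.6395 0.1377 0.3582] 20.524302161508313 [-0.3  0.1  0.3 -0.1]
plate side [0.6344 0.141  0.3623] 20.758245256978658 [ 0.8 -0.   0.1  0.1 -0.9 -0.5]
plate both [0.6368 0.1389 0.3662] 20.98086119045365 [-0.3  0.9  0.2  0.3  0.6 -0.6 -0.3 -0.3 -1.  -0.9]
carr top [0.6372 0.136  0.4779] 27.381180112779525 [ 0.1 -0.4 -0.4 -0.5 -0.2  0.9  0.5  0. ]
carr side [0.6434 0.1261 0.4653] 26.65787835665707 [-0.5 -0.4  0.3 -1.   0.2  1.2]
carr both [0.638  0.1346 0.4752] 27.224793188188933 [ 0.5 -0.6 -0.  -0.6  0.3  0.7  0.9 -0.3 -0.3  1.   0.   0.   0.1  2.6]
(-0.144, 0.088, 0.008) [0.4742 0.1684 0.008 ]
(-0.144, -0.088, 0.008) [0.5351 0.006  0.008 ]
(-0.052, 0.083, 0.034) [0.5514 0.1863 0.034 ]
(-0.052, -0.083, 0.034) [0.6275 0.0369 0.034 ]
(0.052, -0.083, 0.034) [0.7248 0.0856 0.034 ]
(0.052, 0.083, 0.034) [0.6452 0.2355 0.034 ]
(-0.144, 0.088, 0.008) [0.4703 0.1735 0.008 ]
(-0.144, -0.088, 0.008) [0.5319 0.0068 0.008 ]
(0.062, 0.088, 0.008) [0.6568 0.2466 0.008 ]
(-0.052, 0.083, 0.034) [0.557  0.1783 0.034 ]
(-0.052, -0.083, 0.034) [0.63   0.0368 0.034 ]
(0.052, 0.083, 0.034) [0.6587 0.2172 0.034 ]
20 [131 135 131 128 124 140 151 132  76  34  25  27  51  65  72  69  74  81
  86  81  89  88  87  91  96]
60 [130 126 127 132 137 138 135 132 111  93  91  91  92  94  91  90  91  86
  95  95  97  94  95  94  99]
100 [126 122 124 121 120 124 124 124 119 109 106 102  97  98  98  97  93  89
  86  96  94  93  96  94  99]
140 [127 127 124 123 125 129 132 147 168 169 126  87  84  83  88  93  93  92
  88  88  88  89  90  91  88]
180 [124 124 121 122 129 124 127 131 126 129 122 104  94  94  93  93  94  97
  93  94  95  99 105 103  97]
220 [128 125 125 125 125 125 122 124 123 134 146 149 119  98  96  96  91  97
  96  89  84  85  95  93  89]
260 [121 125 124 127 123 128 118 123 122 121 129 145 138 110  94  91  93  92
  89  93  90  86  94  97  98]
```

Both cameras agree that the base plate is yawed about 21°, while the carriage, posts and pin are yawed about 27°. The pin sits near (0.600, 0.118). The wedge handle is at (0.4847, -0.1337) with yaw -15.9°, and the key tops are at about z 0.047. I'll go to the keys with the gripper closed.

```bash
python3 -m inch '[[[1,1,0,0,0,-0.056],[1,1,0,0,0,-0.056],[1,1,0,0,0,-0.056],[1,1,0,0,0,-0.056],[1,1,0,0,0,-0.056],[1,1,0,0,0,-0.056]]]' 0 20
python3 -m inch '[[[0.6,1,0,0,0,0],[0.6,1,0,0,0,0],[0.6,1,0,0,0,0],[0.6,1,0,0,0,0],[0.6,1,0,0,0,0]]]'
python3 -m inch '[[[0.06,1,-0.3,0,0,0],[0.06,1,-0.3,0,0,0],[0.06,1,-0.3,0,0,0],[0.06,1,-0.3,0,0,0],[0.06,1,-0.3,0,0,0]]]'
python3 -m inch '[[[0,1,0,0,0,0],[0,1,0,0,0,0],[0,1,0,0,0,0],[0,1,0,0,0,0],[0,1,0,0,0,0]]]'
```

```text
t: 2.2
eef_pos: [0.3835, -0.4484, 0.405]
ee_rot: [-3.141, 0.001, -3.041]
force: [-0.1, -0.2, 0.6]
width: 0.0329
t: 2.82
eef_pos: [0.503, -0.2483, 0.4048]
ee_rot: [-3.142, 0.0, -3.042]
force: [0.5, -0.1, 0.3]
width: 0.0004
t: 3.45
eef_pos: [0.5137, -0.0498, 0.3443]
ee_rot: [-3.141, -0.001, -3.043]
force: [0.0, -0.5, -0.5]
width: 0.0004
t: 4.08
eef_pos: [0.5142, 0.1495, 0.3447]
ee_rot: [-3.141, -0.0, -3.044]
force: [0.1, 0.7, -0.0]
width: 0.0003
```

```bash
python3 -m inch '[[[0,0.79,0,0,0,0],[0,0.79,0,0,0,0],[0,0.79,0,0,0,0],[0,0.79,-0.53,0,0,0],[0,0.79,-0.53,0,0,0],[0,0.79,-0.53,0,0,0],[0,0.79,-0.53,0,0,0]]]'
python3 - <<'E'
from h import *
f={n:arm.grab_frame(n) for n in("side","top")}
a=cv2.resize(f["side"][170:270,230:330],None,fx=4,fy=4,interpolation=cv2.INTER_CUBIC)
b=cv2.resize(f["top"][170:270,210:310],None,fx=4,fy=4,interpolation=cv2.INTER_CUBIC)
cv2.imwrite("pics/k1.png",np.hstack([a,b]))
s=arm.get_state(); print(s['eef_pos'],s['force'])
E
```

```text
t: 4.95
eef_pos: [0.5151, 0.3073, 0.2404]
ee_rot: [3.141, 0.002, -3.046]
force: [0.3, 0.0, -0.0]
width: 0.0004
[0.51490323 0.30787014 0.24110903] [ 0.36976772 -0.56127985  0.06439581]
```

View pics/k1.png

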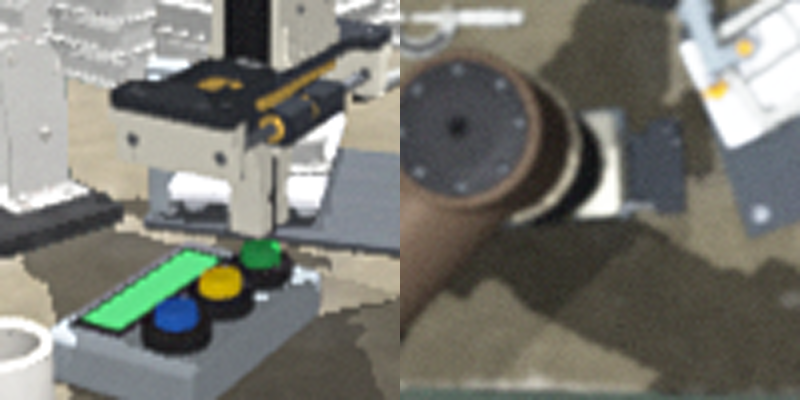

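The fingertip (left panel, about (255,235)) is just above the green key at (262,250). I'll descend in small steps and watch the force.

```bash
python3 -c "
from h import *
print(proj('side',(.515,.308,.063)),proj('side',(.514,.308,.047)),'panel',(255/4+230,235/4+170))"
python3 -m inch '[[[0,0,-0.065,0,0,0],[0,0,-0.075,0,0,0],[0,0,-0.075,0,0,0]]]'
python3 -m inch '[[[0,0,-0.01,0,0,0],[0,0,-0.01,0,0,0]]]'
python3 -m inch '[[[0,0,-0.01,0,0,0],[0,0,-0.01,0,0,0]]]'
```

```text
[294.43664658 226.5862795 ] [294.74706619 232.77825619] panel (293.75, 228.75)
t: 5.42
eef_pos: [0.5143, 0.3085, 0.2245]
ee_rot: [3.141, 0.002, -3.044]
force: [1.2, 0.5, 4.3]
width: 0.0005
t: 5.68
eef_pos: [0.5143, 0.3085, 0.2241]
ee_rot: [3.141, 0.002, -3.043]
force: [-2.8, -1.8, 19.1]
width: 0.0002
t: 5.92
eef_pos: [0.5142, 0.3085, 0.2237]
ee_rot: [3.14, 0.003, -3.043]
force: [-8.5, -3.0, 33.3]
width: 0.0005
```

```bash
python3 - <<'E'
from h import *
f=arm.grab_frame("side")
cv2.imwrite("pics/k2.png",cv2.resize(f[200:270,235:325],None,fx=8,fy=8,interpolation=cv2.INTER_CUBIC))
E
python3 -m inch '[[[0,0,0.02,0,0,0],[0,0,0.15,0,0,0],[0,0,0.15,0,0,0]]]'
```

```text
t: 6.35
eef_pos: [0.5141, 0.3084, 0.2513]
ee_rot: [3.14, 0.002, -3.044]
force: [0.1, 0.2, 0.6]
width: 0.0003
```

View pics/k2.png

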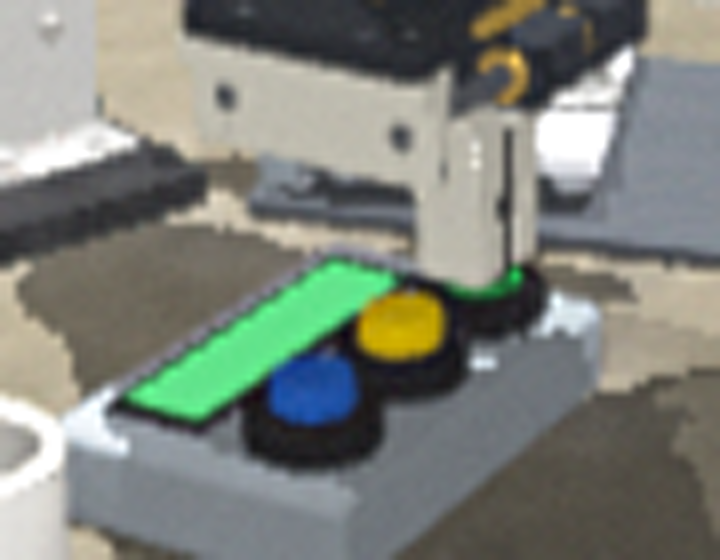

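Green went fully down: it is nearly flush with its collar, and the force rose hard past the spring to 33 N. Next is blue, offset (-0.0087, +0.090).

```bash
python3 -m inch '[[[-0.044,0.45,0,0,0,0],[-0.044,0.45,0,0,0,0],[-0.044,0.45,0,0,0,0],[-0.044,0.45,-0.08,0,0,0],[-0.044,0.45,-0.11,0,0,0],[-0.044,0.45,-0.13,0,0,0],[-0.044,0.45,-0.14,0,0,0],[-0.044,0.45,-0.14,0,0,0]]]'
python3 - <<'E'
from h import *
f=arm.grab_frame("side")
cv2.imwrite("pics/k3.png",cv2.resize(f[200:270,235:325],None,fx=8,fy=8,interpolation=cv2.INTER_CUBIC))
s=arm.get_state(); print(s['eef_pos'],s['force'])
E
```

```text
t: 7.35
eef_pos: [0.5046, 0.3968, 0.224]
ee_rot: [-3.141, -0.001, -3.045]
force: [-10.1, -5.4, 22.5]
width: 0.0002
[0.50461183 0.39682668 0.22404886] [-10.36520237  -5.32366767  23.49586278]
```

View pics/k3.png

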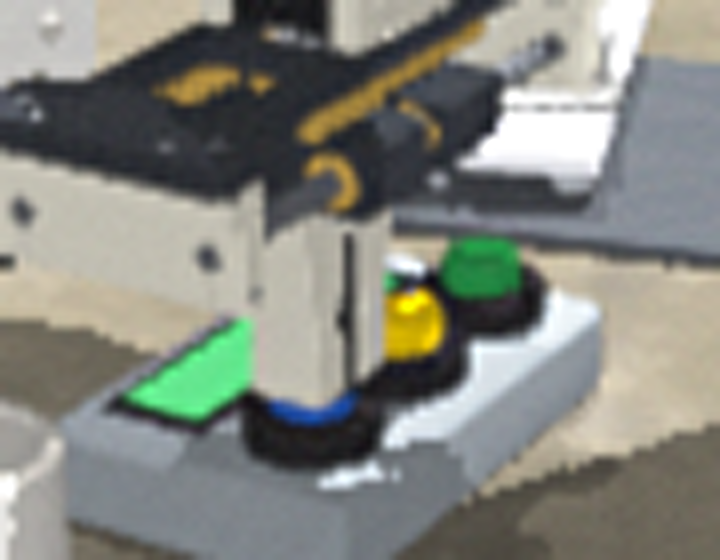

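Blue is down (23.5 N), green has sprung back and yellow is untouched. Yellow is next.

```bash
python3 -m inch '[[[0,0,0.14,0,0,0],[0,0,0.14,0,0,0],[0.02,-0.225,0.14,0,0,0],[0.02,-0.225,0.14,0,0,0],[0.02,-0.225,0.06,0,0,0],[0.02,-0.225,0.03,0,0,0],[0.02,-0.225,0.01,0,0,0],[0.02,-0.225,0,0,0,0]]]'
python3 -m inch '[[[0,0,0,0,0,0]]]'
python3 - <<'E'
from h import *
f=arm.grab_frame("side")
cv2.imwrite("pics/k4.png",cv2.resize(f[200:270,235:325],None,fx=8,fy=8,interpolation=cv2.INTER_CUBIC))
E
```

```text
t: 8.4
eef_pos: [0.5089, 0.3531, 0.2238]
ee_rot: [-3.14, 0.0, -3.043]
force: [-10.8, -8.2, 34.8]
width: 0.0004
t: 8.52
eef_pos: [0.5088, 0.3531, 0.224]
ee_rot: [-3.141, 0.0, -3.043]
force: [-7.7, -6.6, 25.4]
width: 0.0004
```

View pics/k4.png

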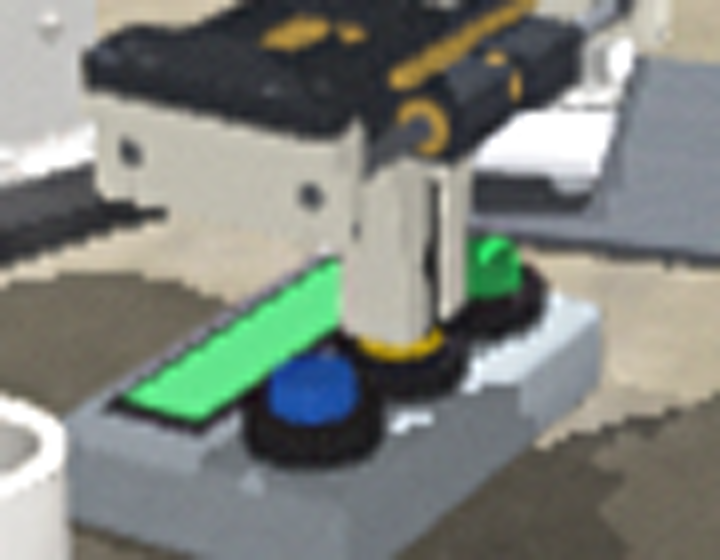

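Yellow is down, with blue and green both up. Now I'll lift and go to the wedge, opening the gripper and turning to the wedge's yaw.

```bash
python3 -m inch '[[[0,0,0.2,0,0,0],[0,0,0.6,0,0,0],[0,-0.3,0.6,0,0,0],[0,-1,0.6,0,0,0],[0,-1,0.6,0,0,0],[0,-1,0.6,0,0,0],[0,-1,0.6,0,0,0]]]'
python3 -m inch '[[[-0.12,-1,0,0,0,-0.119],[-0.12,-1,0,0,0,-0.119],[-0.12,-1,0,0,0,-0.119],[-0.12,-1,0,0,0,-0.119],[-0.12,-1,0,0,0,-0.119]]]' 60
python3 -m inch '[[[0,-0.43,0,0,0,0],[0,-0.43,0,0,0,0],[0,-0.43,0,0,0,0],[0,-0.43,0,0,0,0]]]'
python3 - <<'E'
from h import *
s=arm.get_state(); print(s['eef_pos'],s['force'],s['ee_rot'])
f={n:arm.grab_frame(n) for n in("side","top")}
a=cv2.resize(f["side"][130:230,330:430],None,fx=4,fy=4,interpolation=cv2.INTER_CUBIC)
b=cv2.resize(f["top"][170:270,330:430],None,fx=4,fy=4,interpolation=cv2.INTER_CUBIC)
cv2.imwrite("pics/w1.png",np.hstack([a,b]))
for z in (.159,.178): print(proj('side',s['eef_pos']-[0,0,z]))
E
```

```text
t: 9.45
eef_pos: [0.5092, 0.1526, 0.3416]
ee_rot: [3.141, 0.0, -3.046]
force: [0.1, 0.5, 0.3]
width: 0.0004
t: 10.07
eef_pos: [0.4856, -0.0467, 0.3415]
ee_rot: [-3.142, -0.0, 2.864]
force: [-0.2, 0.1, -0.8]
width: 0.0447
t: 10.58
eef_pos: [0.4858, -0.1317, 0.3415]
ee_rot: [3.142, -0.0, 2.866]
force: [-0.9, -0.7, -0.0]
width: 0.0599
[ 0.48576391 -0.13168633  0.3414538 ] [-0.85012233 -0.72261514 -0.04553079] [ 3.14150885e+00 -1.61933326e-04  2.86583559e+00]
[384.04094848 149.0357088 ]
[383.57676553 154.88630451]
```

View pics/w1.png

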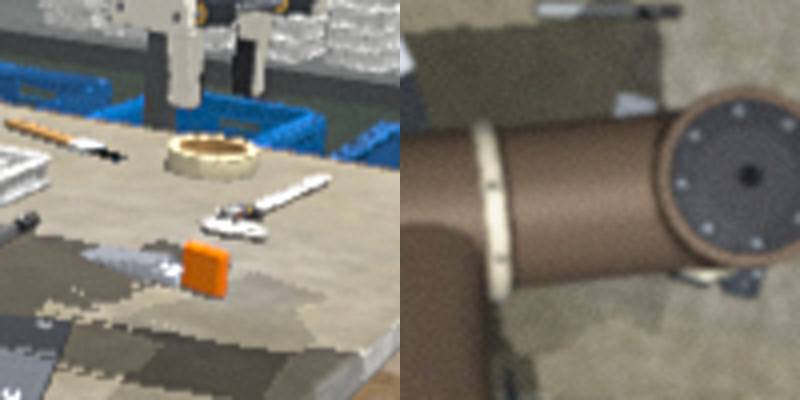

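```bash
python3 -m inch '[[[-0.005,-0.01,-0.3,0,0,0],[-0.005,-0.01,-0.6,0,0,0],[-0.005,-0.01,-0.7,0,0,0],[-0.005,-0.01,-0.79,0,0,0],[-0.005,-0.01,-0.79,0,0,0],[-0.005,-0.01,-0.79,0,0,0]]]'
python3 - <<'E'
from h import *
s=arm.get_state(); print(s['eef_pos'],s['force'],s['ee_rot'])
f={n:arm.grab_frame(n) for n in("side","top")}
a=cv2.resize(f["side"][150:220,330:420],None,fx=8,fy=8,interpolation=cv2.INTER_CUBIC)
cv2.imwrite("pics/w2.png",a)
E
```

```text
t: 11.42
eef_pos: [0.4846, -0.1345, 0.1843]
ee_rot: [3.141, 0.001, 2.866]
force: [-0.0, 0.1, 0.3]
width: 0.0598
[ 0.48458793 -0.13448171  0.18434799] [-0.02404556  0.10317376  0.29285908] [3.14139205e+00 8.35649098e-04 2.86565697e+00]
```

View pics/w2.png

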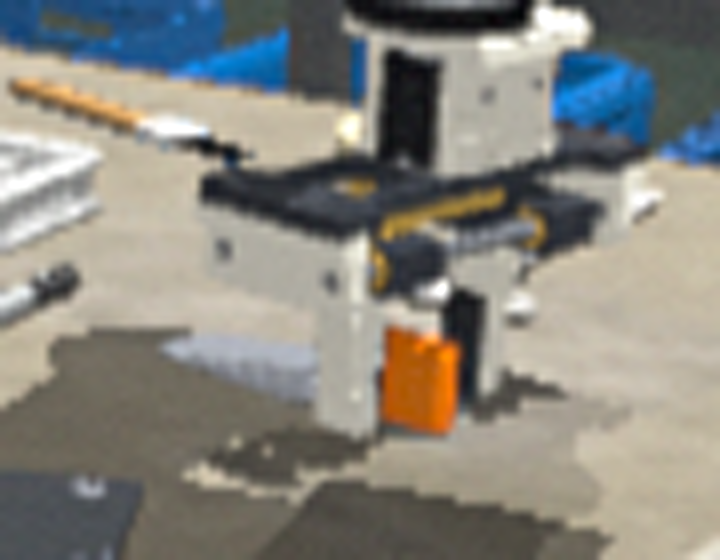

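The handle (orange, about (420,380) in the crop) stands between the two open fingers, so I'll close.

```bash
python3 -m inch '[[[0,0,0,0,0,0],[0,0,0,0,0,0],[0,0,0,0,0,0],[0,0,0,0,0,0],[0,0,0,0,0,0],[0,0,0,0,0,0],[0,0,0,0,0,0],[0,0,0,0,0,0]]]' 0 50
python3 -m inch '[[[0,0,0.1,0,0,0],[0,0,0.35,0,0,0],[0,0,0.35,0,0,0],[0,0,0.35,0,0,0]]]'
python3 - <<'E'
from h import *
s=arm.get_state(); print(s['eef_pos'],s['force'],s['moment'],s['width'])
f={n:arm.grab_frame(n) for n in("side","top")}
cv2.imwrite("pics/w3.png",cv2.resize(f["side"][150:220,330:420],None,fx=8,fy=8,interpolation=cv2.INTER_CUBIC))
E
```

```text
t: 12.52
eef_pos: [0.484, -0.135, 0.1836]
ee_rot: [-3.142, -0.0, 2.865]
force: [-0.0, 0.2, -1.2]
width: 0.0135
t: 13.02
eef_pos: [0.4835, -0.135, 0.2533]
ee_rot: [3.141, -0.001, 2.864]
force: [-0.5, 0.6, -2.6]
width: 0.0134
[ 0.48346484 -0.13500405  0.25325538] [-0.50899675  0.5941813  -2.57653785] [-0.03064215  0.17057763  0.02395003] 0.013419124042396202
```

View pics/w3.png

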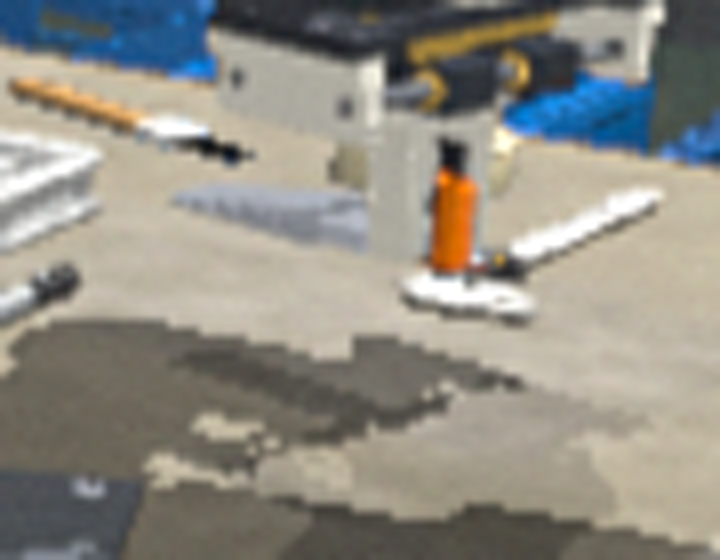

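The wedge is held level at 13.4 mm opening. Next I'll turn it to yaw 26° and bring the nose just before the carriage, still raised.

```bash
python3 -m inch '[[[-0.1,0.3,0,0,0,0.06],[-0.1,0.6,0,0,0,0.12],[-0.1,0.918,0,0,0,0.18],[-0.1,0.918,0,0,0,0.233],[-0.1,0.918,0,0,0,0.233],[-0.1,0.918,0,0,0,0.233],[-0.1,0.918,0,0,0,0.233]]]'
python3 - <<'E'
from h import *
s=arm.get_state(); print(s['eef_pos'],s['ee_rot'],s['force'],s['width'])
f={n:arm.grab_frame(n) for n in("side","top")}
a=cv2.resize(f["side"][160:250,260:390],None,fx=6,fy=6,interpolation=cv2.INTER_CUBIC)
cv2.imwrite("pics/p1.png",a)
cv2.imwrite("pics/p1t.png",cv2.resize(f["top"][150:240,260:390],None,fx=6,fy=6,interpolation=cv2.INTER_CUBIC))
E
```

```text
t: 14.0
eef_pos: [0.464, 0.0477, 0.2533]
ee_rot: [-3.142, -0.001, -2.69]
force: [-0.0, 0.4, -1.8]
width: 0.0135
[0.4639639  0.04770421 0.2533477 ] [-3.14156226e+00 -7.49427464e-04 -2.69029367e+00] [-0.02975234  0.35803166 -1.81464618] 0.01346627115684396
```

View pics/p1.png

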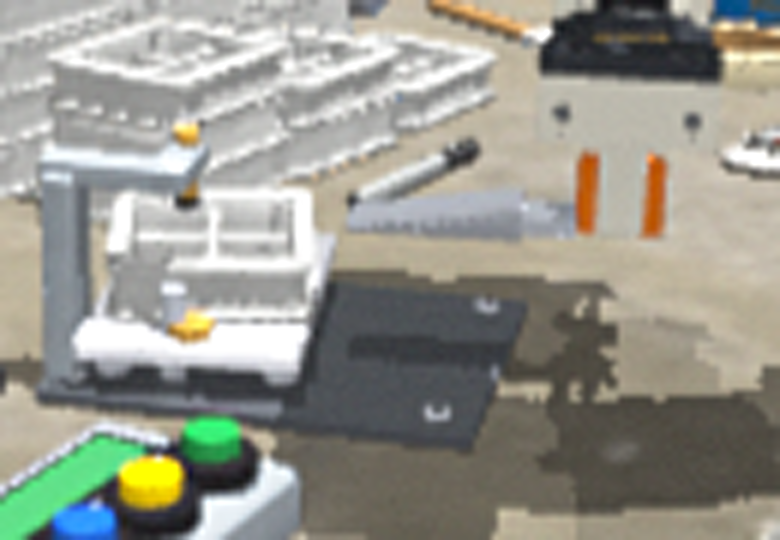

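View pics/p1t.png

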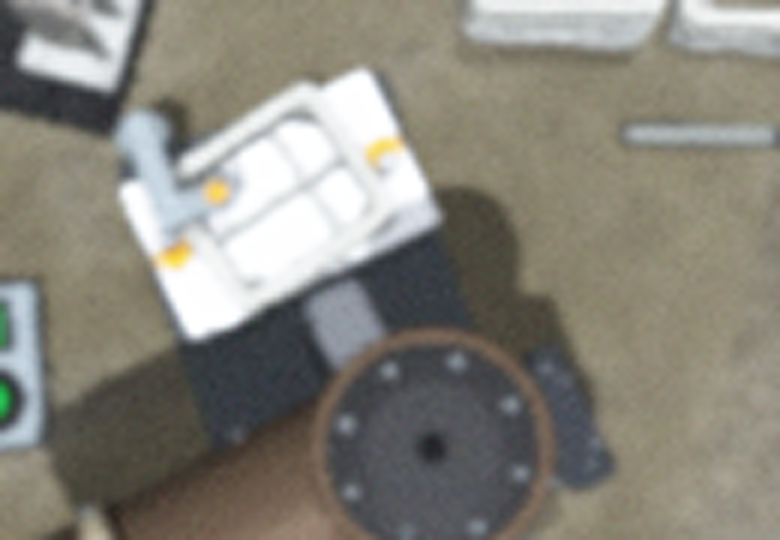

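The nose edge in the top view looks less rotated than the tool yaw of 25.9° implies, so I'll check the held wedge's pose by fit.

```bash
cat > fw.py <<'E'
from h import *
from scipy.optimize import least_squares
np.set_printoptions(precision=4,suppress=True)
def un(p,s,o): return (np.array(p)+.5)/s-.5+np.array(o)
T=lambda p:un(p,6,(260,150)); S=lambda p:un(p,6,(260,160))
L=.0697
for yaw in (25.9,21):
    c,s=np.cos(np.radians(yaw)),np.sin(np.radians(yaw))
    for nm,l in (("nose+17",(.13,.017,.003)),("nose-17",(.13,-.017,.003)),("nose+17 bottom",(.13,.017,0)),("blade back+17 top",(.046,.017,.017)),("blade back bot",(.046,.017,0)),("h top front",(.021,.007,.039)),("h bot back",(-.021,.007,.001))):
        P=[.464+c*l[0]-s*l[1],.0477+s*l[0]+c*l[1],l[2]+L]
        print(yaw,nm,"topcrop",(proj("top",P)-[260,150])*6+2.5,"sidecrop",(proj("side",P)-[260,160])*6+2.5)
E
python3 fw.py
python3 - <<'E'
import cv2,numpy as np
a=cv2.imread('pics/p1t.png'); cv2.imwrite('pics/p1tz.png',cv2.resize(a[180:440,100:500],None,fx=2,fy=2))
E
```

```text
25.9 nose+17 topcrop [303.5252 302.6777] sidecrop [344.0945 225.378 ]
25.9 nose-17 topcrop [356.093  278.6022] sidecrop [352.7961 202.8346]
25.9 nose+17 bottom topcrop [303.7425 303.28  ] sidecrop [343.954  231.3106]
25.9 blade back+17 top topcrop [362.7981 430.8731] sidecrop [521.5885 208.4511]
25.9 blade back bot topcrop [363.2999 432.7135] sidecrop [519.9048 242.4111]
25.9 h top front topcrop [396.5441 461.0271] sidecrop [577.9555 160.7879]
25.9 h bot back topcrop [426.9959 529.9524] sidecrop [662.2569 242.3305]
21 nose+17 topcrop [320.1098 293.2685] sidecrop [344.9938 217.7057]
21 nose-17 topcrop [374.5136 273.7409] sidecrop [359.3816 196.0215]
21 nose+17 bottom topcrop [320.2908 293.891 ] sidecrop [344.8538 223.5886]
21 blade back+17 top topcrop [368.1454 425.9656] sidecrop [519.3256 205.5964]
21 blade back bot topcrop [368.5805 427.8667] sidecrop [517.659  239.4507]
21 h top front topcrop [399.0706 458.8483] sidecrop [576.9667 159.5693]
21 h bot back topcrop [423.7492 530.1719] sidecrop [660.8388 243.4801]
```

View pics/p1tz.png

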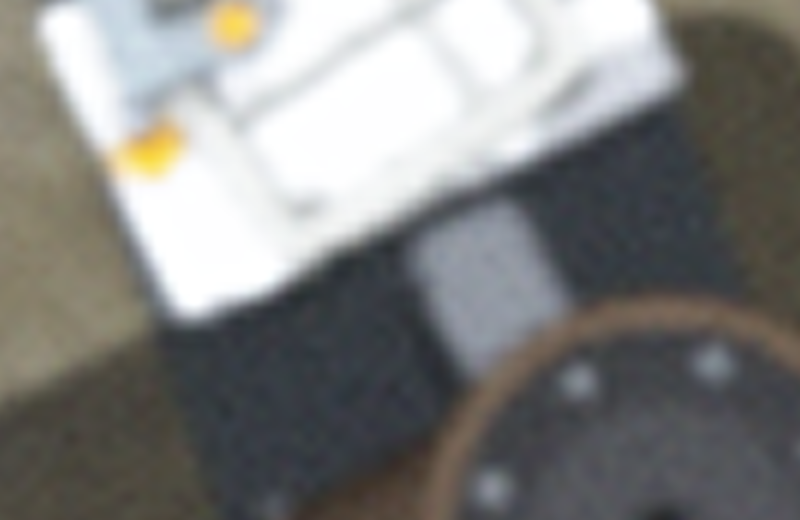

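The held wedge matches the 25.9° prediction within about a pixel. I'll lower it onto the plate.

```bash
python3 -m inch '[[[0,0.01,-0.15,0,0,0],[0,0.01,-0.25,0,0,0],[0,0.01,-0.29,0,0,0],[0,0.01,-0.30,0,0,0],[0,0.01,-0.30,0,0,0]]]'
python3 -m inch '[[[0,0,-0.005,0,0,0],[0,0,-0.005,0,0,0]]]'
python3 -m inch '[[[0,0,-0.005,0,0,0],[0,0,-0.005,0,0,0]]]'
```

```text
t: 14.72
eef_pos: [0.4644, 0.0506, 0.1942]
ee_rot: [-3.142, 0.001, -2.687]
force: [0.2, -0.3, -1.4]
width: 0.0134
t: 14.98
eef_pos: [0.4641, 0.0506, 0.193]
ee_rot: [3.142, 0.001, -2.687]
force: [-0.3, -0.1, -2.7]
width: 0.0135
t: 15.22
eef_pos: [0.464, 0.0506, 0.1917]
ee_rot: [3.142, 0.0, -2.687]
force: [0.5, 0.5, -1.5]
width: 0.0137
```

```bash
python3 -m inch '[[[0,0,-0.005,0,0,0],[0,0,-0.005,0,0,0]]]'
python3 -m inch '[[[0,0,-0.005,0,0,0],[0,0,-0.005,0,0,0]]]'
python3 - <<'E'
from h import *
s=arm.get_state(); print(s['eef_pos'],s['ee_rot'],s['force'],s['moment'],s['width'])
f={n:arm.grab_frame(n) for n in("side","top")}
a=cv2.resize(f["side"][170:250,260:390],None,fx=6,fy=6,interpolation=cv2.INTER_CUBIC)
cv2.imwrite("pics/q1.png",a)
E
```

```text
t: 15.48
eef_pos: [0.464, 0.0506, 0.1914]
ee_rot: [-3.141, 0.0, -2.686]
force: [-4.3, -1.0, 9.4]
width: 0.0136
t: 15.72
eef_pos: [0.4638, 0.0505, 0.1907]
ee_rot: [-3.141, 0.0, -2.686]
force: [-8.0, -1.1, 16.3]
width: 0.0139
[0.46381233 0.05048832 0.19070607] [-3.14148968e+00  2.47985505e-04 -2.68601500e+00] [-7.98611307 -1.11612845 16.30976154] [0.27552984 2.30905403 0.26727877] 0.013894369906858177
```

View pics/q1.png

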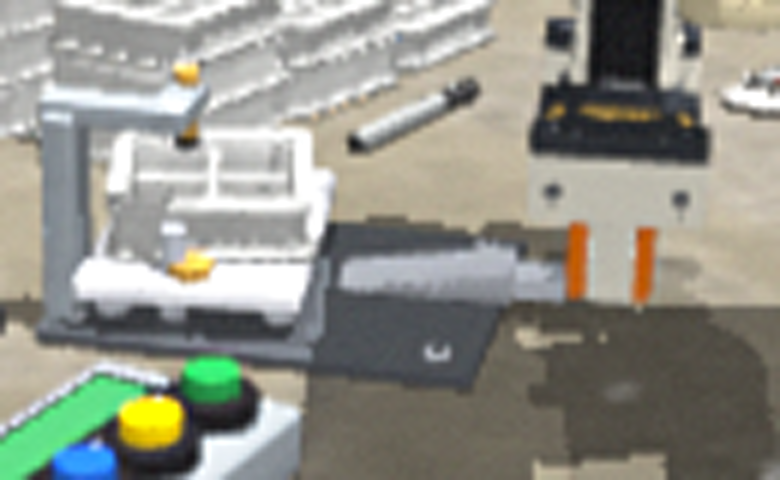

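The wedge lies flat on the plate with 16 N of down force. The blade points under the carriage and the nose is just short of it. I'll ease off 1 mm and push 45 mm along 26°, then take a reference.

```bash
python3 - <<'E'
from h import *
np.save("ref.npy",np.mean([arm.grab_frame("side").astype(float) for _ in range(4)],0))
E
python3 -m inch '[[[0,0,0.005,0,0,0],[0.05,0.0245,0.005,0,0,0],[0.1,0.049,0.005,0,0,0],[0.15,0.0735,0.005,0,0,0],[0.2,0.098,0.005,0,0,0],[0.2,0.098,0.005,0,0,0]]]'
python3 - <<'E'
from h import *
s=arm.get_state(); print(s['eef_pos'],s['ee_rot'],s['force'],s['moment'],s['width'])
f={n:arm.grab_frame(n) for n in("side","top")}
a=cv2.resize(f["side"][170:250,260:390],None,fx=6,fy=6,interpolation=cv2.INTER_CUBIC)
cv2.imwrite("pics/q2.png",a)
cv2.imwrite("pics/q2t.png",cv2.resize(f["top"][150:240,260:390],None,fx=6,fy=6,interpolation=cv2.INTER_CUBIC))
E
```

```text
t: 16.77
eef_pos: [0.5056, 0.0709, 0.1909]
ee_rot: [-3.141, 0.002, -2.686]
force: [1.3, 0.8, 1.7]
width: 0.0136
[0.50556652 0.07087727 0.19090622] [-3.14132088e+00  2.19821222e-03 -2.68613677e+00] [1.27607087 0.81433398 1.71767458] [ 0.13104243 -0.81910258 -0.075664  ] 0.013600132085228442
```

View pics/q2.png

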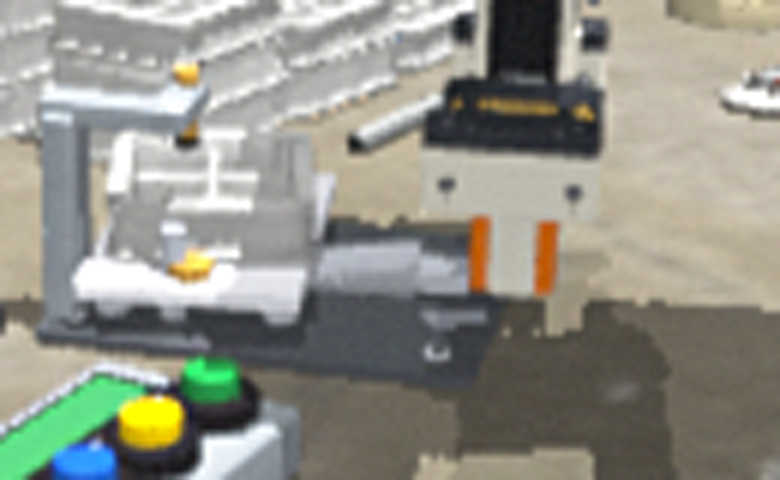

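View pics/q2t.png

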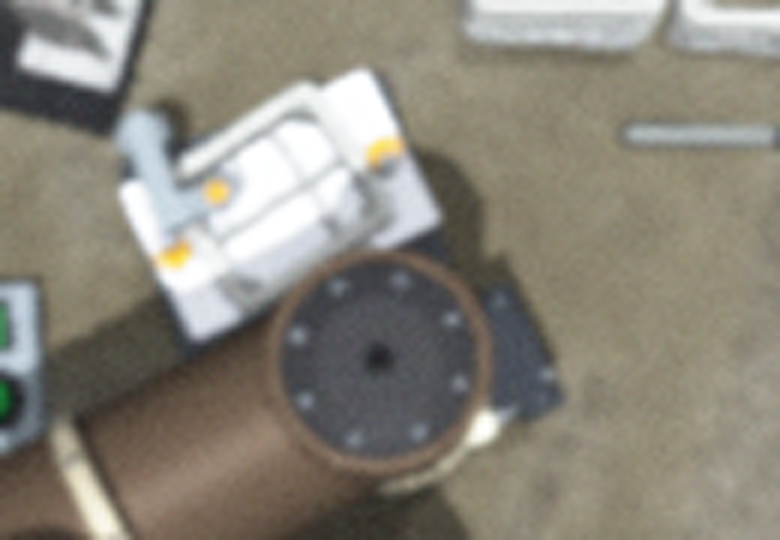

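Nothing has been disturbed: the nose is about 24 mm past the pin and contact is expected at about 36. I'll go on in small steps, tracking the carriage height in the side view.

```bash
cat > meas.py <<'E'
from h import *
s=arm.get_state(); print('pos',s['eef_pos'].round(4),'F',s['force'].round(1),'M',s['moment'].round(2),'w',round(s['width'],4))
ref=np.load("ref.npy"); cur=np.mean([arm.grab_frame("side").astype(float) for _ in range(2)],0)
g=lambda x:cv2.cvtColor(np.clip(x,0,255).astype(np.uint8),cv2.COLOR_BGR2GRAY).astype(np.float32)
def sh(nm,b):
    u0,v0,u1,v1=b
    A=g(ref)[v0:v1,u0:u1];B=g(cur)[v0:v1,u0:u1]
    out=[]
    for f in (lambda x:x,lambda x:cv2.magnitude(cv2.Sobel(x,5,1,0),cv2.Sobel(x,5,0,1))):
        try:
            cc,w=cv2.findTransformECC(f(A),f(B),np.eye(2,3,dtype=np.float32),cv2.MOTION_TRANSLATION,(3,200,1e-5),None,3); out+= [round(float(cc),2),w[:,2].round(2)]
        except cv2.error: out.append('x')
    print(nm,out)
p=[.62,.16,.03]; print('px/mm',(proj('side',[.62,.16,.04])-proj('side',[.62,.16,.03]))/10)
sh('carriage edge',(270,208,302,228)); sh('frame',(274,188,318,214)); sh('fixed post',(266,183,276,225)); sh('key',(270,228,305,252))
u=np.arange(275,300,3)
for nm,x in(('ref',ref),('cur',cur)):
    G=g(x); e=[]
    for c in (276,279,282,284,297,299): 
        col=G[214:228,c]; d=np.abs(np.minimum(np.diff(col),0)); e.append(round(float((d*np.arange(13)).sum()/d.sum()+214.5),2))
    print(nm,e)
cv2.imwrite("pics/cur.png",cv2.resize(cur[175:240,262:352].astype(np.uint8),None,fx=8.5,fy=8.5,interpolation=cv2.INTER_CUBIC))
E
python3 meas.py
python3 -m inch '[[[0.018,0.0088,0,0,0,0],[0.036,0.0176,0,0,0,0],[0.036,0.0176,0,0,0,0]]]'; python3 meas.py
```

```text
pos [0.505  0.0707 0.1909] F [1.6 1.2 2. ] M [ 0.26 -0.73 -0.04] w 0.0135
px/mm [ 0.00156869 -0.32522254]
carriage edge [0.99, array([-0.15,  0.  ], dtype=float32), 0.96, array([-0.08,  0.01], dtype=float32)]
frame [0.69, array([-0.12, -0.36], dtype=float32), 0.69, array([ 0.19, -0.15], dtype=float32)]
fixed post [1.0, array([-0.,  0.], dtype=float32), 1.0, array([-0.01,  0.01], dtype=float32)]
key [0.97, array([0.04, 0.05], dtype=float32), 0.95, array([-0.05,  0.11], dtype=float32)]
ref [220.75, 221.31, 220.67, 220.55, 220.59, 220.78]
cur [220.72, 221.35, 220.7, 220.66, 220.18, 220.14]
t: 17.35
eef_pos: [0.5104, 0.0731, 0.191]
ee_rot: [-3.141, -0.002, -2.687]
force: [-4.1, -1.9, 11.6]
width: 0.0134
pos [0.5104 0.0731 0.191 ] F [-4.1 -1.9 11.6] M [-0.65  1.18 -0.02] w 0.0134
px/mm [ 0.00156869 -0.32522254]
carriage edge [0.98, array([-0.17,  0.05], dtype=float32), 0.94, array([-0.12,  0.06], dtype=float32)]
frame [0.65, array([-0.14, -0.4 ], dtype=float32), 0.66, array([ 0.21, -0.13], dtype=float32)]
fixed post [1.0, array([-0.  ,  0.01], dtype=float32), 1.0, array([-0.,  0.], dtype=float32)]
key [0.97, array([0.05, 0.06], dtype=float32), 0.95, array([-0.02,  0.09], dtype=float32)]
ref [220.75, 221.31, 220.67, 220.55, 220.59, 220.78]
cur [220.66, 221.35, 220.68, 220.56, 220.29, 220.72]
```

```bash
python3 -m inch '[[[0.018,0.0088,0.003,0,0,0],[0.027,0.0132,0.003,0,0,0],[0.027,0.0132,0.003,0,0,0]]]'; python3 meas.py|grep -v px; python3 -m inch '[[[0.018,0.0088,0,0,0,0],[0.027,0.0132,0,0,0,0],[0.027,0.0132,0,0,0,0]]]'; python3 meas.py|grep -v px
```

```text
t: 17.82
eef_pos: [0.5148, 0.0753, 0.1911]
ee_rot: [3.142, -0.005, -2.687]
force: [-9.1, -2.5, 13.4]
width: 0.0133
pos [0.5148 0.0753 0.1911] F [-9.1 -2.5 13.4] M [-0.87  2.76 -0.01] w 0.0133
carriage edge [0.97, array([-0.04,  0.11], dtype=float32), 0.9, array([-0.02,  0.08], dtype=float32)]
frame [0.62, array([-0.2 , -0.43], dtype=float32), 0.63, array([ 0.27, -0.1 ], dtype=float32)]
fixed post [1.0, array([-0.  , -0.01], dtype=float32), 1.0, array([-0.  , -0.01], dtype=float32)]
key [0.97, array([0.04, 0.08], dtype=float32), 0.95, array([-0.02,  0.1 ], dtype=float32)]
ref [220.75, 221.31, 220.67, 220.55, 220.59, 220.78]
cur [220.64, 221.3, 220.65, 220.55, 220.58, 220.81]
t: 18.3
eef_pos: [0.5176, 0.0763, 0.1911]
ee_rot: [-3.141, -0.012, -2.688]
force: [-20.8, -7.8, 28.7]
width: 0.0136
pos [0.5176 0.0763 0.1911] F [-20.8  -7.8  28.7] M [-2.29  6.94  0.2 ] w 0.0136
carriage edge [0.96, array([-0.05,  0.09], dtype=float32), 0.88, array([-0.01,  0.07], dtype=float32)]
frame [0.59, array([-0.19, -0.47], dtype=float32), 0.62, array([ 0.2, -0.1], dtype=float32)]
fixed post [1.0, array([ 0.  , -0.01], dtype=float32), 1.0, array([ 0.  , -0.01], dtype=float32)]
key [0.96, array([-0.01,  0.08], dtype=float32), 0.94, array([-0.05,  0.11], dtype=float32)]
ref [220.75, 221.31, 220.67, 220.55, 220.59, 220.78]
cur [220.63, 221.3, 220.72, 220.56, 220.48, 220.77]
```

The resistance is too high (Fx -21, Fz +29) with no lift, so I'll look before pushing further.

```bash
python3 - <<'E'
from h import *
f={n:arm.grab_frame(n) for n in("side","top")}
cv2.imwrite("pics/r1.png",cv2.resize(f["side"][170:240,275:365],None,fx=8.5,fy=8.5,interpolation=cv2.INTER_CUBIC))
cv2.imwrite("pics/r1t.png",cv2.resize(f["top"][150:240,260:390],None,fx=6,fy=6,interpolation=cv2.INTER_CUBIC))
E
```

```text
(no output)
```

View pics/r1.png

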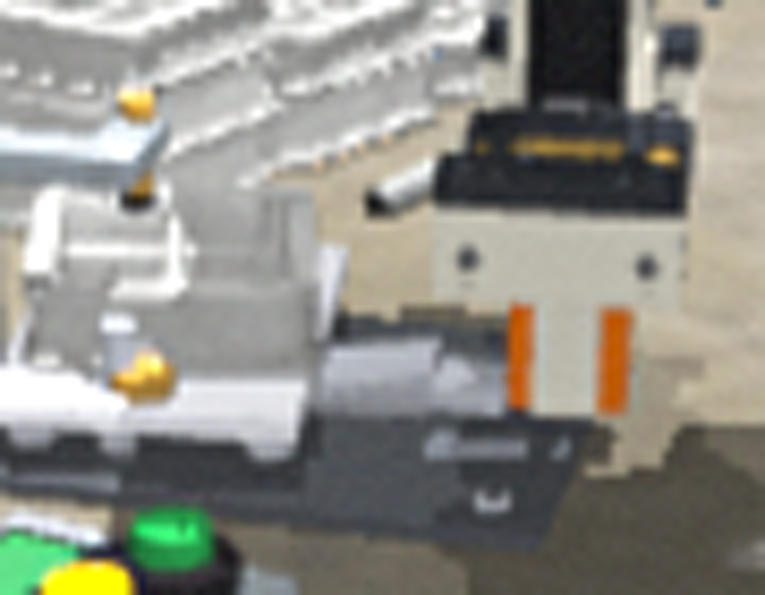

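View pics/r1t.png

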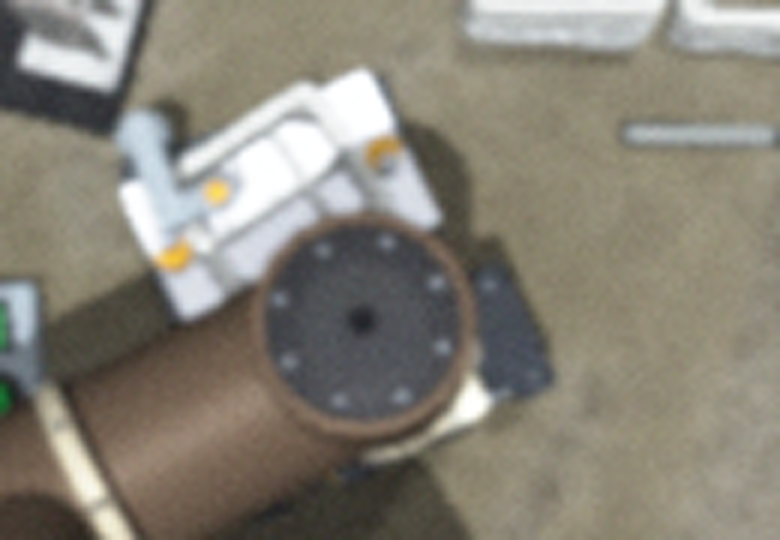

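```bash
cat > ov.py <<'E'
from h import *
import sys
s=arm.get_state(); f=arm.grab_frame("side")
u0,v0,u1,v1=285,190,360,230; k=10
im=cv2.resize(f[v0:v1,u0:u1],None,fx=k,fy=k,interpolation=cv2.INTER_CUBIC); raw=im.copy()
x,y=s['eef_pos'][:2]; a=s['ee_rot'][2]+np.pi; c,sn=np.cos(a),np.sin(a); z0=float(sys.argv[1])
R=np.array([[c,-sn,0],[sn,c,0],[0,0,1]])
def L(p,q,col):
    P=[tuple(np.round((proj('side',R@np.array(v)+[x,y,z0])-[u0,v0]+.5)*k).astype(int).tolist()) for v in(p,q)]
    cv2.line(im,P[0],P[1],col,1)
for sy in(.017,-.017):
    L((.13,sy,0),(.046,sy,0),(0,0,255));L((.13,sy,.003),(.046,sy,.017),(0,0,255));L((.046,sy,0),(.046,sy,.017),(0,0,255))
for sy in(.007,-.007):
    q=[(.021,sy,.001),(.021,sy,.04),(-.021,sy,.04),(-.021,sy,.001)]
    for i in range(4): L(q[i],q[(i+1)%4],(255,0,0))
cv2.imwrite("pics/ov.png",np.vstack([raw[:300],im[:300]]) if 0 else im); cv2.imwrite("pics/ovraw.png",raw)
E
python3 ov.py 0.008
```

```text
(no output)
```

View pics/ov.png

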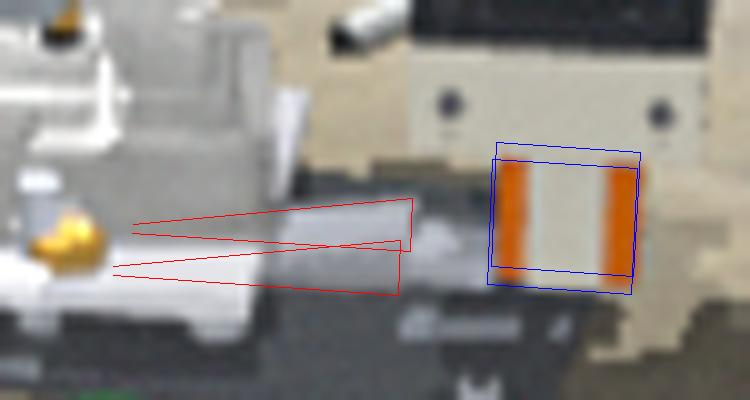

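View pics/ovraw.png

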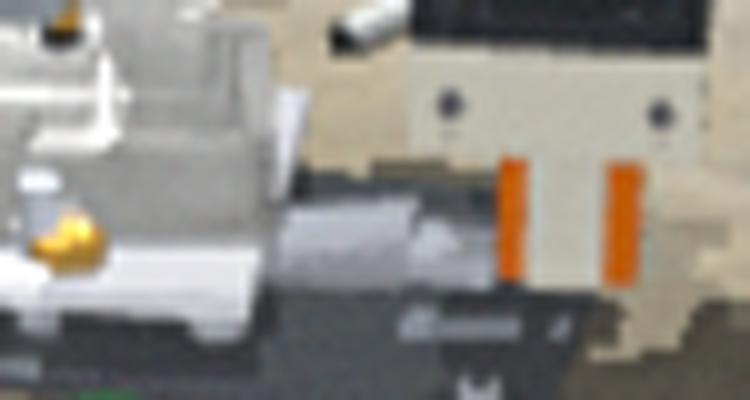

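The overlay matches the wedge lying flat and near the pin contact. My own down force (29 N) seems to be braking the wedge, so I'll relax z and see.

```bash
python3 -m inch '[[[0,0,0.005,0,0,0],[0,0,0.01,0,0,0],[0,0,0.01,0,0,0]]]'; python3 meas.py|egrep "pos|edge";  python3 -m inch '[[[0,0,0.005,0,0,0],[0,0,0.005,0,0,0]]]'; python3 meas.py|egrep "pos|edge|ref|cur"
```

```text
t: 18.92
eef_pos: [0.5182, 0.0768, 0.1915]
ee_rot: [3.141, -0.011, -2.688]
force: [-10.8, -4.2, 4.8]
width: 0.0139
pos [0.5182 0.0768 0.1915] F [-10.8  -4.2   4.8] M [-1.61  3.74 -0.01] w 0.0139
carriage edge [0.95, array([-0.06,  0.11], dtype=float32), 0.88, array([-0.01,  0.08], dtype=float32)]
fixed post [1.0, array([ 0.01, -0.  ], dtype=float32), 1.0, array([-0.  , -0.01], dtype=float32)]
t: 19.27
eef_pos: [0.5184, 0.077, 0.1917]
ee_rot: [3.141, -0.011, -2.689]
force: [-6.6, -3.0, -6.6]
width: 0.0138
pos [0.5184 0.077  0.1917] F [-6.6 -3.  -6.6] M [-1.48  2.49 -0.03] w 0.0138
carriage edge [0.95, array([-0.03,  0.08], dtype=float32), 0.88, array([-0.01,  0.04], dtype=float32)]
fixed post [1.0, array([-0.03, -0.01], dtype=float32), 1.0, array([-0.03, -0.01], dtype=float32)]
ref [220.75, 221.31, 220.67, 220.55, 220.59, 220.78]
cur [220.56, 221.25, 220.73, 220.6, 220.5, 220.79]
```

Relaxing z dropped the drag as expected. I'll push on in small steps with little down force.

```bash
python3 -m inch '[[[0.0135,0.0066,0,0,0,0],[0.0135,0.0066,0,0,0,0]]]'; python3 meas.py|egrep "pos|edge";  python3 -m inch '[[[0.0135,0.0066,0,0,0,0],[0.0135,0.0066,0,0,0,0]]]'; python3 meas.py|egrep "pos|edge|ref|cur"
```

```text
t: 19.62
eef_pos: [0.5212, 0.0784, 0.1917]
ee_rot: [3.141, -0.011, -2.689]
force: [-5.9, -2.2, -5.8]
width: 0.0133
pos [0.5212 0.0784 0.1917] F [-5.9 -2.2 -5.8] M [-1.37  2.34 -0.  ] w 0.0133
carriage edge [0.94, array([ 0.06, -0.07], dtype=float32), 0.86, array([ 0.01, -0.14], dtype=float32)]
fixed post [1.0, array([-0.05, -0.1 ], dtype=float32), 1.0, array([ 0.01, -0.11], dtype=float32)]
t: 19.98
eef_pos: [0.5239, 0.0797, 0.1917]
ee_rot: [3.141, -0.011, -2.689]
force: [-5.8, -2.6, -5.4]
width: 0.0136
pos [0.5239 0.0797 0.1917] F [-5.8 -2.6 -5.4] M [-1.4   2.33 -0.02] w 0.0136
carriage edge [0.94, array([ 0.  , -0.19], dtype=float32), 0.84, array([-0.06, -0.31], dtype=float32)]
fixed post [0.97, array([-0.08, -0.24], dtype=float32), 0.98, array([ 0.01, -0.36], dtype=float32)]
ref [220.75, 221.31, 220.67, 220.55, 220.59, 220.78]
cur [220.35, 221.13, 220.4, 220.16, 220.32, 220.28]
```

The carriage is now rising: the shift is about -0.33 px, or about 1 mm, at a steady 6 N. About 12 mm of push remains for 3 mm, so I'll go 9 mm and measure.

```bash
python3 -m inch '[[[0.0135,0.0066,0,0,0,0],[0.027,0.0132,0,0,0,0],[0.0405,0.0198,0,0,0,0],[0.0405,0.0198,0,0,0,0],[0.0405,0.0198,0,0,0,0]]]'; python3 meas.py
```

```text
t: 20.7
eef_pos: [0.5321, 0.0838, 0.1916]
ee_rot: [3.141, -0.01, -2.689]
force: [-6.1, -3.0, -6.4]
width: 0.014
pos [0.5321 0.0838 0.1916] F [-6.1 -3.  -6.4] M [-1.3   2.16 -0.01] w 0.014
px/mm [ 0.00156869 -0.32522254]
carriage edge [0.94, array([ 0.01, -0.6 ], dtype=float32), 0.82, array([-0.11, -0.68], dtype=float32)]
frame [0.53, array([-0.05, -0.93], dtype=float32), 0.53, array([ 0.03, -0.36], dtype=float32)]
fixed post [0.92, array([-0.03, -0.41], dtype=float32), 0.98, array([-0.01, -0.63], dtype=float32)]
key [0.93, array([-0.03,  0.12], dtype=float32), 0.91, array([-0.11,  0.21], dtype=float32)]
ref [220.75, 221.31, 220.67, 220.55, 220.59, 220.78]
cur [220.43, 220.63, 219.79, 219.06, 219.66, 219.82]
```

View pics/cur.png

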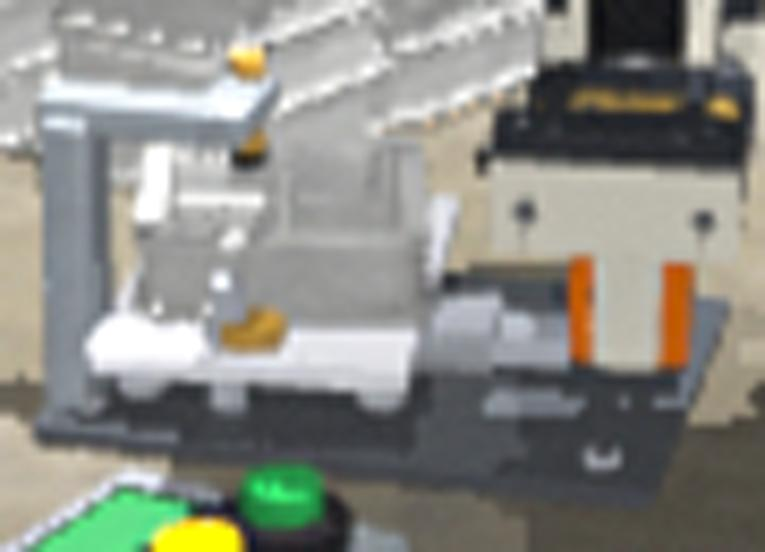

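```bash
python3 -m inch '[[[0.008,0.004,0,0,0,0],[0.016,0.0078,0,0,0,0],[0.016,0.0078,0,0,0,0],[0.016,0.0078,0,0,0,0]]]'; python3 meas.py; python3 - <<'E'
from h import *
# carriage lower/upper edge: masked ECC on the white carriage near face only; and NCC w/ ref simulated sub-pixel shifts
ref=np.load("ref.npy"); cur=np.mean([arm.grab_frame("side").astype(float) for _ in range(4)],0)
g=lambda x:cv2.cvtColor(np.clip(x,0,255).astype(np.uint8),cv2.COLOR_BGR2GRAY).astype(np.float32)
A,B=g(ref),g(cur)
for b in [(272,217,283,227),(290,216,300,226),(272,216,300,227),(272,210,284,220)]:
    u0,v0,u1,v1=b; best=[]
    for d in np.arange(-3,1.01,.05):
        W=cv2.warpAffine(A,np.float32([[1,0,0],[0,1,d]]),(640,400),flags=cv2.INTER_CUBIC)[v0:v1,u0:u1].ravel(); C=B[v0:v1,u0:u1].ravel()
        best.append((np.corrcoef(W,C)[0,1],d))
    print(b,max(best))
cv2.imwrite("pics/top_end.png",arm.grab_frame("top")); cv2.imwrite("pics/side_end.png",cur)
E
```

```text
t: 21.3
eef_pos: [0.5352, 0.0853, 0.1916]
ee_rot: [3.141, -0.011, -2.689]
force: [-5.2, -3.5, -6.7]
width: 0.014
pos [0.5352 0.0853 0.1916] F [-5.2 -3.5 -6.7] M [-1.25  2.31  0.02] w 0.014
px/mm [ 0.00156869 -0.32522254]
carriage edge [0.93, array([ 0.14, -0.82], dtype=float32), 0.81, array([-0.04, -0.91], dtype=float32)]
frame [0.53, array([ 0.09, -1.23], dtype=float32), 0.46, array([ 0.36, -0.61], dtype=float32)]
fixed post [0.97, array([-0.06, -0.53], dtype=float32), 0.97, array([-0.04, -0.78], dtype=float32)]
key [0.93, array([-0.03,  0.12], dtype=float32), 0.91, array([-0.09,  0.19], dtype=float32)]
ref [220.75, 221.31, 220.67, 220.55, 220.59, 220.78]
cur [220.23, 220.31, 218.56, 218.33, 219.49, 219.66]
(272, 217, 283, 227) (np.float64(0.961865441915027), np.float64(-0.6000000000000085))
(290, 216, 300, 226) (np.float64(0.9817099383830391), np.float64(-0.8000000000000078))
(272, 216, 300, 227) (np.float64(0.9545174630894923), np.float64(-0.6500000000000083))
(272, 210, 284, 220) (np.float64(0.9758223288559936), np.float64(-1.1000000000000068))[ WARN:0@10.527] global loadsave.cpp:1063 imwrite_ Unsupported depth image for selected encoder is fallbacked to CV_8U.
```

View pics/top_end.png

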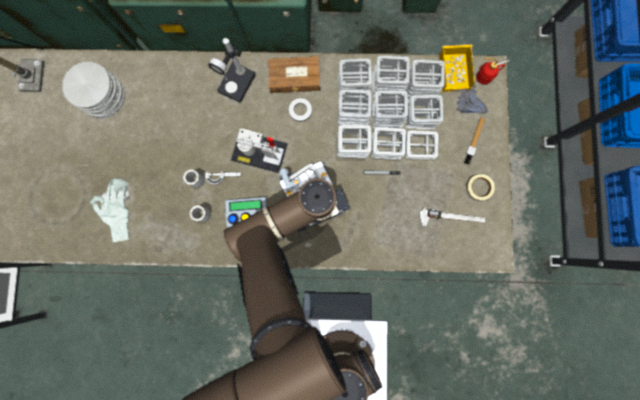

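View pics/cur.png

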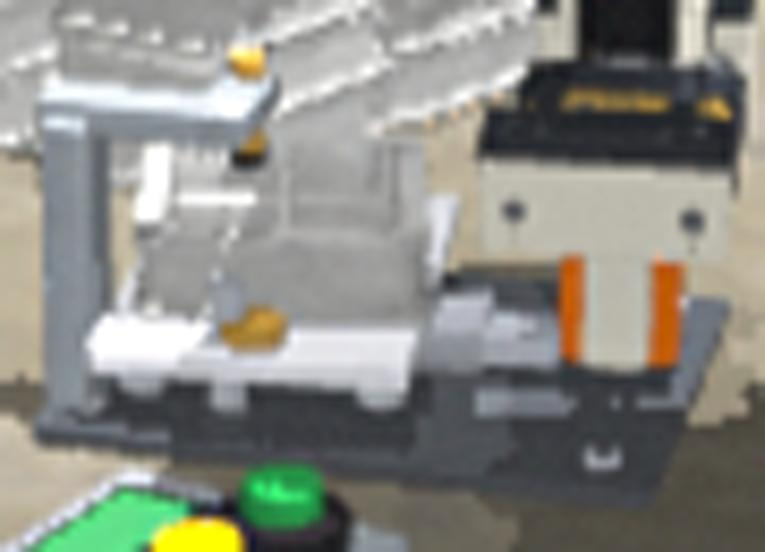

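Dead reckoning gives 3.1 mm of lift, and the image gives 2 to 3.4 mm. I'm pulling up slightly on the handle (Fz -6.7), so I'll ease z down 0.5 mm so the blade rests flat, then settle and re-check.

```bash
python3 -m inch '[[[0,0,-0.0025,0,0,0],[0,0,-0.0025,0,0,0],[0,0,-0.0025,0,0,0],[0,0,-0.0025,0,0,0]]]'; python3 meas.py|egrep "pos|edge|ref|cur"; python3 ov.py 0.008
```

```text
t: 22.15
eef_pos: [0.5352, 0.0853, 0.1915]
ee_rot: [3.141, -0.01, -2.688]
force: [-7.0, -2.8, -1.1]
width: 0.0139
pos [0.5352 0.0853 0.1915] F [-7.  -2.8 -1.1] M [-1.36  2.84  0.01] w 0.0139
carriage edge [0.93, array([ 0.11, -0.84], dtype=float32), 0.81, array([-0.01, -0.93], dtype=float32)]
fixed post [0.97, array([-0.05, -0.55], dtype=float32), 0.97, array([-0.05, -0.75], dtype=float32)]
ref [220.75, 221.31, 220.67, 220.55, 220.59, 220.78]
cur [220.16, 220.47, 218.47, 218.38, 219.49, 219.57]
```

View pics/ov.png

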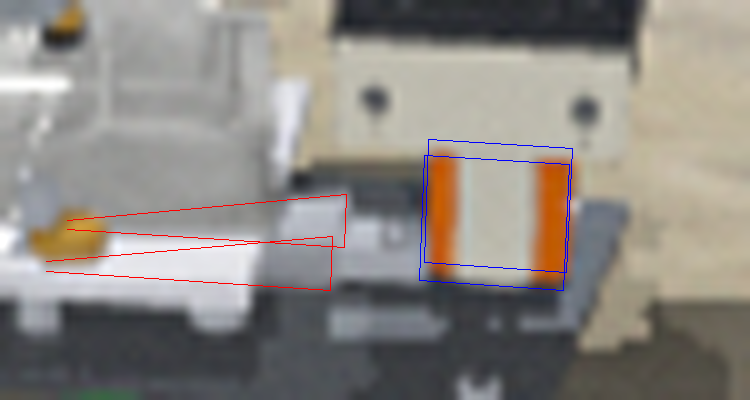

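The blade is flat with Fz near zero. Lift is about 3 mm: 3.1 by travel and 2.6 to 2.9 from ECC. The frame is on the carriage, the bystanders sit at the same pixels as at the start, and the grip is holding. I'm handing in.

```bash
python3 - <<'E'
from station import arm
print(arm.job_done()); print(arm.get_state()['t'])
E
```

```text
the job is handed in; nothing more can be done
None
the job is handed in; nothing more can be done
```

The job is handed in at about 22 s of robot time. The keys are pressed, and the wedge is under the pin with the carriage lifted about 3 mm.

- **Keys:** I pressed green, then blue, then yellow, one at a time. Each went against its hard stop at 23–35 N and looked nearly flush with its collar. In the later pictures every key that could be seen had sprung back.
- **Wedge:** I gripped it by the orange handle, laid it flat on the base plate and pushed it under the pin. It was still held at the last check, at 13.9 mm opening with a 50 N grip setting.
- **Lift:** Push travel from first contact gives 3.1 mm. The side-camera image shift gives about 2.6–2.9 mm, though single patches ranged from 2 to 3.4 mm. Forces were steady, about 7 N against the push and near zero vertically.
- **Surroundings:** The frame is still on the carriage. The marker, caliper, micrometer and bushing show at the same places as at the start, judged by eye from the top view.

Some things did not go cleanly or did not agree:
- **Jam during the push:** At first the wedge jammed because I was pressing down too hard, up to 29 N. Easing the height cleared it.
- **Tool pitch:** After the jam the tool kept a pitch of about 0.6°. The blade still matched its flat model in the picture to about half a pixel.
- **Fixture angle:** The pictures put the base plate at about 21° and the carriage at about 27°. I pushed at 26°, to suit the carriage and its pin.

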